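Check the fume extractor's filter against the light

ROBOT

A 6-joint arm with a two-finger parallel gripper is mounted at the origin on a cart in front of the work surface, level with it; the furniture and walls round the work are solid. World frame = base frame: x ahead of the robot, y to its left, z up, the work surface at z = 0. Lengths are in m, angles in rad, forces in N, time in s.
With the tool pointing down it reaches from about 0.25 to 0.775 m from the base axis. Payload 4 kg.
Tool frame: the origin (TCP) lies midway between the tips of the shut fingers; the grasp point (between the pads) lies 19 mm behind it; z points along the fingers, y is the direction in which the jaws open and shut (so a half turn about z gives the same grasp; the last joint's range is limited). The gripper opens to 94 mm and grips with 3 to 60 N. Pads are 16 mm wide; open, the fingers measure 119 mm over their backs; the gripper's body (75 mm by 177 mm) begins 78 mm behind the grasp point.
Start: joints at [-1.245, 0.087, 1.371, -0, 1.684, -0.103], TCP at [0.229, -0.5, 0.206] pointing down, gripper open.
Joint ranges: [-3.1, 3.1], [-0.76, 2.03], [0.27, 2.55], [-1.08, 4.22], [0.17, 2.65], [-2.57, 2.57]. Speed limits (rad/s): [2.79, 2.79, 3.14, 3.14, 3.14, 3.14].

INTERFACE

Orientations are given as [roll, pitch, yaw] about the fixed x, y, z axes, in that order (R = Rz(yaw) Ry(pitch) Rx(roll)).
In Python, from bench import robot, cams gives the robot as it stands.
- The arm moves only by the tool step_arm, never from a script. Its argument "plan" is a list that holds one entry, the list of rows, each a list of 5 numbers: the shift along the world's x, y, z in mm, then the turn about the world's z in rad, then the opening in per cent of the stroke, from 0 (shut) to 100 (fully open). In form: [[[tx, ty, tz, turn, fingers], ...]]. A call has 1 to 8 rows; each row is the pose to reach, as a shift and turn from the pose commanded when the call began; what a row does not reach only later rows make up. A row lasts 1/12 s, in which the tool goes at most 41.7 mm and 7.16 degrees, less where a joint would pass 70% of its speed; a pose out of reach is approached as far as the arm can. A call with a gripper value outside its range is refused whole. The fingers move at their own pace and stop on an object; the grip force is fixed at half the most. Time passes only in rows, so rows that repeat a pose let the fingers close. It gives the time, the measured TCP pose, the force and the opening at its end, in the units of the state.
- robot.get_obs(): the state, without advancing time (a new reading comes with each control period).
- cams.snapshot(name): name is "side" or "top"; returns a dict with "frame" (480x640x3 uint8, red, green, blue), "camera_matrix" (3x3 intrinsics, pixels), "origin" and "attitude" of the camera in the world. Camera axes: x right, y down, z forward; pixel columns grow to the right and rows downward; lengths in m; the calibration is good to about 2 mm. A picture is of the moment at which its call begins. There is no depth.
- robot.close_job(): hands the job in, once; it reports no verdict.
The state is a dict: "time": time; "joint_positions": joint angles; "qvel": joint speeds; "joint_torque": joint torques, N m; "tool_pos": TCP position; "ee_rot": TCP orientation; "wrist_force": force on the tool from outside, world axes, zero at the start; "wrist_torque": the same for the moment, N m; "width": finger opening in m.
Only numpy, scipy, OpenCV 4.12 (cv2) and the standard library are available. Lean on these libraries where they do the work, as an engineer would, in place of code of your own. Each camera call takes 0.05 s, during which the arm holds its last target. There are 200 camera calls.

TASK

Swing the flap on top of the small fume extractor up until it stands open and stays so, then draw the filter plate (the one with the flat tab; leave the one with the round knob in its slot) straight up out of its slot. Hold it upright in front of the light panel, on the lit side, broad face square to the panel and centred on it, about 5 cm away and without touching it. Finish still holding it there; do not let go, and leave the other things on the table where they are.

Things in the scene. Friction and masses are not known exactly. Their poses are not given: they have to be found in the camera images.
- extractor: fume extractor, a grey box fixed to the table, 120 (x) x 150 (y) x 116 high, intake grille on its front (-x). Origin: centre of its underside; x points to its back, where the flap is hinged. Under the flap is an open well with 4 mm walls (inside 112 x 142) and a level deck 74 above the underside, 42 below the rim
- deck (a point): point on the deck midway between its two slots (5 ahead of the box's middle, 74 above its underside). The slots lie side by side, centres 36 to either side along the extractor's y, each 14 (x) x 54 (y), floor 64 below the deck; a plate stands in each with about 2 mm clearance all round
- flap (a joint): angle of the flap about its hinge on the box's back rim, rad: 0 closed, grows as it swings up and back, stop at 2.0 (leaning back past vertical at 1.57). Starts shut or slightly ajar. A friction hinge: it stays where it is left; moving it by the knob takes about 1 to 2 N
- flap_hinge (a point): middle of the hinge axis (axis parallel to the extractor's y), 62 behind the extractor's origin, 116 above its underside
- flap_knob (a point): centre of the black ball (18 diameter) at the free end of a stem on the flap. The flap is a panel 124 long from the hinge, 150 wide, 6 thick. The ball is 100 from the hinge along the flap and 36 above its underside (30 above its top face), in the middle of its width. Gripped along the hinge axis the ball can turn between the fingers
- filter: white-framed filter plate, 60 g: frame 10 (x, thickness) x 50 (y) x 60 high with crossed wire mesh; from the middle of its top edge a flat ribbed tab rises, 8 thick (x), 28 wide (y), 60 to 98 above the underside. Origin: centre of its underside; z up along the tab, x the face normal. In its slot its x lies along the extractor's x and the tab's top is 34 above the deck. Which slot it stands in varies
- filter_mid (a point): middle of the filter plate, 30 above its underside
- filter_tab (a point): point in the filter plate's tab, 84 above the plate's underside, 14 below the tab's top
- carbon: the other plate, same white frame but upright bars only and a round knob pull (16 diameter, top 82 above the underside) instead of the tab; stays in its slot. Origin: centre of its underside
- light_panel: light panel fixed to the table: an upright aluminium frame, 134 wide (y), 12 thick, from 63 to 177 above the table, on a post and a flat foot (foot 10 high, reaching from 20 ahead of the face to 60 behind it). Origin: on the table under the middle of the face; its white lit face looks along its own -x, roughly to the robot
- panel_face (a point): middle of the panel's white face, 120 above the table
- thread: bystander: cotton reel, 25 mm diameter, 29 high (mm), loose; leave it alone. Origin: centre of its underside
- paint_pot: bystander: paint pot with screw lid, 32 mm diameter, 38 high (mm), loose; leave it alone. Origin: centre of its underside
- glue: bystander: small upright glue bottle, 23x32x83 high (mm), loose; leave it alone. Origin: centre of its underside
- cutters: bystander: small side cutters lying flat, 42x110x13 (mm), loose; leave it alone. Origin: centre of its underside
- sanding: bystander: sanding block, 34x64x10 (mm), loose; leave it alone. Origin: centre of its underside
- drill: bystander: pin vise hand drill lying flat, 24x124x24 (mm), loose; leave it alone. Origin: centre of its underside
- pigment_pot: bystander: low pot with lid, 36 mm diameter, 21 high (mm), loose; leave it alone. Origin: centre of its underside
Things that resemble listed ones, but are neither listed nor needed, are in the scene too. Of the things shaped like the extractor, the grey one is meant. Of the things that look like the light_panel, the larger one is meant.

How it is judged:
On the way, in this order (a step that is already met when the one before it is completed fails the run):
1. the flap stands open (value of joint flap above 1.2 rad), for 0.2 s.
2. the filter plate is drawn clear of its slot, held by the fingers, the flap still open (z of filter in the frame of extractor above 0.075 m and contact force between the fingers and filter above 0.5 N and value of joint flap above 1.2 rad), for 0.2 s.
At the end, for the whole second after the job is handed in: filter plate held still before the lit face, its middle 25-85 mm off it and within 25 mm of its middle sideways and in height, parallel and upright within 0.22 rad, not touching; flap open over 1.2 rad; other plate lifted less than 10 mm (x of filter_mid in the frame of panel_face between -0.085 and -0.025 m and y of filter_mid in the frame of panel_face between -0.025 and 0.025 m and z of filter_mid in the frame of panel_face between -0.025 and 0.025 m and angle between the x axis of filter and the x axis of light_panel, either way round below 0.22 rad and angle between filter's own z axis and vertical below 0.22 rad and contact force between the fingers and filter above 0.5 N and contact force between filter and light_panel below 0.05 N and linear speed of filter below 0.03 m/s and value of joint flap above 1.2 rad and z of carbon in the frame of extractor below 0.02 m); the arm keeps its last pose, push and grip.
It fails at once if the plate with the round knob is pulled up out of its slot (15 mm or more) (z of carbon in the frame of extractor above 0.025 m).
It fails at once if the filter plate touches the light panel (more than 1 N) (contact force between filter and light_panel above 1 N).
It fails at once if a bystander is shifted by more than 25 mm (distance of any of thread, paint_pot, glue, cutters, sanding, drill, pigment_pot from where it was at the start of the episode above 0.025 m).
It also fails if it takes over 54 s, if anything falls off the work surface, if the arm or the gripper's body presses on something with over 40 N, if the wrist force passes 120 N, or if a joint passes its speed limit or range.

## Working session

There is one attempt and no reset: what is moved stays moved. The work goes in short steps, Python scripts to look and compute and a tool call to move; the robot and the scene stay as the last step left them, time stands still between calls to the robot, and variables do not carry over. Pictures are saved under pics/ and viewed, about 8 in all and at most 12, crops included, and the job is handed in when it is done.

Besides the shell and the picture viewer there is one more tool, called after "Emit:" as name(argument=value, ...), one argument or row to a line, values as JSON. step_arm: Moves the arm, as the interface text tells. Its arguments: {"type":"object","properties":{"plan":{"type":"array"}},"required":["plan"]}

```bash
mkdir -p pics; ls
cat > h.py <<'E'
import numpy as np,cv2
from bench import robot,cams
def snap(n,f):
    s=cams.snapshot(n); cv2.imwrite(f'pics/{f}.png',s['frame'][:,:,::-1]); 
    np.savez(f'pics/{f}.npz',K=s['camera_matrix'],o=s['origin'],a=s['attitude']); return s
def load(f):
    d=np.load(f'pics/{f}.npz'); return d['K'],d['o'],rot(d['a'])
def rot(a):
    a=np.array(a)
    if a.shape==(3,3): return a
    from scipy.spatial.transform import Rotation as R
    return R.from_euler('xyz',a).as_matrix() if a.size==3 else R.from_quat(a).as_matrix()
def px2z(f,u,v,z):
    K,o,R=load(f); d=R@np.linalg.inv(K)@[u,v,1]; return o+d*(z-o[2])/d[2]
def proj(f,p):
    K,o,R=load(f); c=K@(R.T@(np.array(p)-o)); return c[:2]/c[2]
E
python3 - <<'E'
from h import *
for n in('side','top'):
    s=snap(n,n+'0'); print(n,s['camera_matrix'],s['origin'],s['attitude'])
print(robot.get_obs())
E
```

```text
pics
side [[434.8452905    0.         321.57734671]
 [  0.         434.8452905  243.75147113]
 [  0.           0.           1.        ]] [ 0.40661011 -0.69607628  0.74204508] [-2.15777954  0.02229838 -0.19835372]
top [[519.54363092   0.         318.41538474]
 [  0.         519.54363092 244.95861606]
 [  0.           0.           1.        ]] [0.37837614 0.23698996 1.42536147] [-3.00342449 -0.02064187 -1.5799886 ]
{'time': 0.1, 'joint_positions': array([-1.24515888e+00,  8.78666118e-02,  1.37207723e+00, -3.01810667e-05,
        1.68358806e+00, -1.03114204e-01]), 'qvel': array([-0.00084981, -0.00176172, -0.00517158,  0.00030474, -0.00172444,
       -0.00022336]), 'joint_torque': array([ 2.11658749e-03, -3.41249621e+01, -3.03302801e+01,  7.19340867e-02,
        3.03840393e-02, -1.09975726e-04]), 'tool_pos': array([ 0.22847785, -0.49976485,  0.20444226]), 'ee_rot': array([-3.13966061e+00, -1.69773756e-04,  4.28748118e-01]), 'wrist_force': array([ 0.18256093, -0.13124481, -0.43973543]), 'wrist_torque': array([ 0.00039495,  0.00243079, -0.03314674]), 'width': 0.0938278091162804}
```

View pics/side0.png

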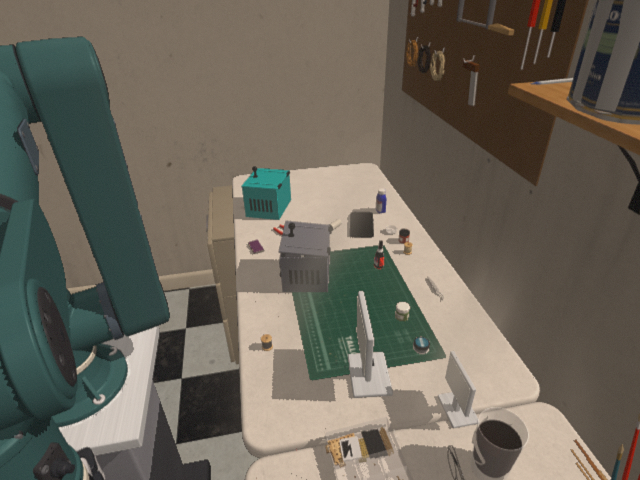

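View pics/top0.png

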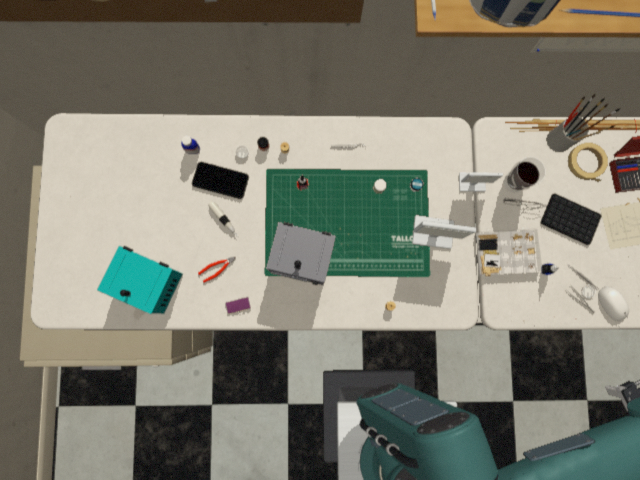

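The side view shows the grey extractor at (305,255) and its teal double at (267,193). It also shows the larger panel at (365,340) and a small one at (460,390). In the top view the grey box is at (302,252) with its knob at (297,265), and the large panel is at (445,230). The grey box and the larger panel are the ones meant. I'll enlarge them to confirm.

Run:
```python
import cv2,numpy as np
t=cv2.imread('pics/top0.png');s=cv2.imread('pics/side0.png')
r=lambda i,x,y,w,h:cv2.resize(i[y:y+h,x:x+w],(400,300),interpolation=cv2.INTER_CUBIC)
cv2.imwrite('pics/c1.png',np.vstack([np.hstack([r(t,250,208,100,75),r(t,400,195,100,75)]),np.hstack([r(s,255,215,100,75),r(s,310,285,160,120)])]))
```

```text
(no output)
```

View pics/c1.png

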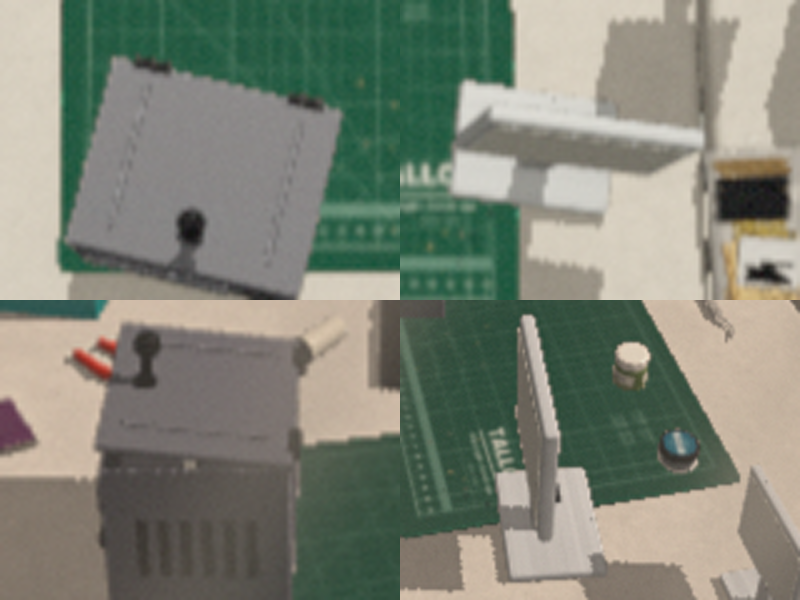

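The crop confirms the grey box with its hinges on the +x side and its flap about shut, and the large panel with its lit face towards -x. Next I'll fit both poses.

```bash
cat > fit.py <<'E'
from h import *
from scipy.optimize import least_squares
T=lambda u,v:(250+u/4-.4,208+v/4-.4); S=lambda u,v:(255+u/4-.4,215+(v-300)/4-.4)
P=lambda u,v:(400+(u-400)/4-.4,195+v/4-.4); Q=lambda u,v:(310+(u-400)/2.5-.3,285+(v-300)/2.5-.3)
def flap(q,l,y,h):
    a=q[3]; c,s=np.cos(q[2]),np.sin(q[2])
    x=.062-l*np.cos(a)+h*-np.sin(a)*-1 ; z=.116+l*np.sin(a)+h*np.cos(a)
    return np.array([q[0]+c*x-s*y,q[1]+s*x+c*y,z])
obs=[('top0',T(113,60),(0,.075,.006)),('top0',T(342,110),(0,-.075,.006)),('top0',T(298,297),(.124,-.075,.003)),('top0',T(68,242),(.124,.075,.006)),
('top0',T(190,224),(.1,0,.036)),('side0',S(147,345),(.1,0,.036)),('side0',S(120,322),(.124,.075,.006)),('side0',S(300,335),(0,.075,.006)),('side0',S(297,463),(0,-.075,.006)),('side0',S(97,450),(.124,-.075,.006))]
f=lambda q:np.concatenate([proj(n,flap(q,*p))-np.array(m) for n,m,p in obs])
r=least_squares(f,[.35,.28,0,.05],loss='soft_l1'); q=r.x
def pan(q,x,y,z):
    c,s=np.cos(q[2]),np.sin(q[2]); return np.array([q[0]+c*x-s*y,q[1]+s*x+c*y,z])
ob2=[('top0',P(490,105),(.012,.067,.177)),('top0',P(703,130),(.012,-.067,.177)),('top0',P(488,122),(0,.067,.177)),('top0',P(700,152),(0,-.067,.177)),('top0',P(455,150),(0,.067,.063)),
('side0',Q(522,317),(0,.067,.177)),('side0',Q(541,438),(0,-.067,.177)),('side0',Q(557,432),(.012,-.067,.177)),('side0',Q(541,540),(0,-.067,.063))]
g=lambda q:np.concatenate([proj(n,pan(q,*p))-np.array(m) for n,m,p in ob2])
r2=least_squares(g,[.4,0,0],loss='soft_l1'); w=r2.x
if __name__=='__main__':
    np.set_printoptions(precision=4,suppress=True)
    print(q);print(f(q).reshape(-1,2).round(1).tolist());print(w);print(g(w).reshape(-1,2).round(1).tolist())
    print('knob',flap(q,.1,0,.036))
    print('foot top px of corners',[proj('top0',pan(w,x,y,.01)).round() for x in(-.02,.06) for y in(.05,-.05)])
E
python3 fit.py
```

```text
[ 0.5405  0.2532 -0.2293  0.0963]
[[-0.4, -0.4], [-0.1, 0.0], [0.5, 0.5], [-0.8, 0.8], [0.3, 0.4], [0.4, 0.2], [0.5, 0.3], [0.3, 0.6], [0.1, -0.1], [0.1, -0.7]]
[ 0.5897 -0.1092 -0.1518]
[[-0.2, -0.8], [0.6, 0.8], [-0.3, -0.2], [0.8, 0.1], [-1.3, 0.3], [-0.5, -1.4], [0.7, -1.0], [1.1, 1.1], [-1.4, 0.8]]
knob [0.5073 0.261  0.1614]
foot top px of corners [array([413., 243.]), array([449., 249.]), array([417., 215.]), array([452., 220.])]
```

The fit is good to about 1 px, and the flap is ajar at about 0.10 rad. I'll go to the knob now, rising first.

Emit:
step_arm(
  plan=[
    [[0,0,40,0,60],[0,0,80,-0.1,60],[278,761,80,-0.66,60],[278,761,80,-0.66,60],[278,761,80,-0.66,60],[278,761,80,-0.66,60],[278,761,80,-0.66,60],[278,761,80,-0.66,60]],
  ],
)

```text
time: 0.77
tool_pos: [0.3133, -0.267, 0.285]
ee_rot: [-3.141, 0.0, -0.235]
wrist_force: [2.1, 0.5, -0.5]
width: 0.0566
```

Emit:
step_arm(
  plan=[
    [[97,264,0,0,60],[97,264,0,0,60],[97,264,0,0,60],[97,264,0,0,60],[97,264,0,0,60],[97,264,0,0,60],[97,264,0,0,60],[97,264,0,0,60]],
  ],
)

```text
time: 1.43
tool_pos: [0.4109, -0.0001, 0.2848]
ee_rot: [-3.139, 0.001, -0.223]
wrist_force: [-0.6, -0.4, 0.1]
width: 0.0565
```

```bash
python3 -c "
from h import *
o=robot.get_obs();print(o['joint_positions'],o['tool_pos'],o['ee_rot'])"
```

```text
[-0.1404437  -0.22575876  1.50889282  0.00256258  1.85969458  1.65372313] [ 4.10929604e-01 -6.22570170e-05  2.84809456e-01] [-3.13924612e+00  1.43438812e-03 -2.22640271e-01]
```

Emit:
step_arm(
  plan=[
    [[96,261,0,-0.006,60],[96,261,0,-0.006,60],[96,261,0,-0.006,60],[96,261,0,-0.006,60],[96,261,0,-0.006,60],[96,261,0,-0.006,60],[96,261,0,-0.006,60],[96,261,0,-0.006,60]],
  ],
)

```text
time: 2.1
tool_pos: [0.507, 0.2596, 0.2828]
ee_rot: [3.141, 0.003, -0.233]
wrist_force: [-0.8, -0.5, -1.2]
width: 0.056
```

Emit:
step_arm(
  plan=[
    [[0,0,-30,0,60],[0,0,-60,0,60],[0,0,-75,0,60],[0,0,-90,0,60],[0,0,-90,0,60],[0,0,-90,0,60]],
  ],
)

```text
time: 2.6
tool_pos: [0.5058, 0.2546, 0.1946]
ee_rot: [3.14, 0.002, -0.239]
wrist_force: [-0.1, -0.1, 0.5]
width: 0.057
```

Run:
```python
from h import *
a=snap('side','s1');b=snap('top','t1')
print(robot.get_obs()['tool_pos'])
r=lambda i,x,y:cv2.resize(i[y:y+75,x:x+100,::-1],(400,300),interpolation=cv2.INTER_CUBIC)
cv2.imwrite('pics/c2.png',np.hstack([r(a['frame'],255,190),r(b['frame'],250,208)]))
```

```text
[0.50699255 0.25545259 0.19701018]
```

View pics/c2.png

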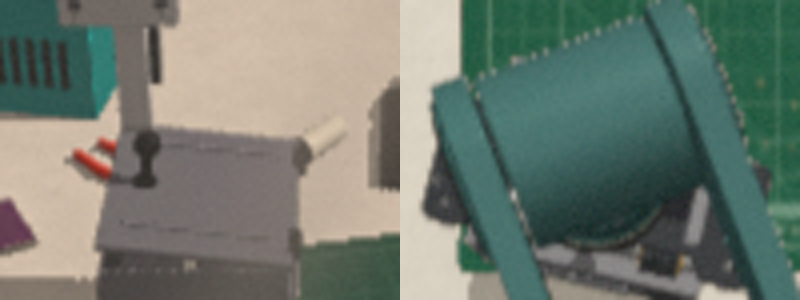

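The ball is at (147,150) in the left crop, with a finger coming down just above and left of it. I'll check the projection.

Run:
```python
from h import *
from scipy.spatial.transform import Rotation as R
o=robot.get_obs();p=o['tool_pos'];M=R.from_euler('xyz',o['ee_rot']).as_matrix()
print(p,o['ee_rot'],o['width'])
for s in(-1,0,1):
  for b in(0,-.04):
    print(s,b,(proj('s1',p+M@[0,s*.028,b])-[255,190])*4)
```

```text
[0.50699255 0.25545259 0.19701018] [-3.14072410e+00 -1.78246684e-03 -2.38157495e-01] 0.05628376753795963
-1 0 [148.51948296  78.5422907 ]
-1 -0.04 [144.60994533  23.02924116]
0 0 [144.25228615 100.30033481]
0 -0.04 [140.16993482  44.03379265]
1 0 [139.7999936  123.00216512]
1 -0.04 [135.53326782  65.96867558]
```

Emit:
step_arm(
  plan=[
    [[0,5,-20,0,60],[0,5,-40,0,60],[0,5,-52,0,60],[0,5,-52,0,60],[0,5,-52,0,0],[0,5,-52,0,0],[0,5,-52,0,0],[0,5,-52,0,0]],
  ],
)

```text
time: 3.37
tool_pos: [0.5071, 0.2613, 0.1451]
ee_rot: [-3.14, -0.002, -0.237]
wrist_force: [-0.0, 0.4, 0.9]
width: 0.0333
```

Emit:
step_arm(
  plan=[
    [[0,0,0,0,0],[0,0,0,0,0],[0,0,0,0,0]],
  ],
)

```text
time: 3.62
tool_pos: [0.5067, 0.2618, 0.1441]
ee_rot: [-3.14, -0.001, -0.237]
wrist_force: [1.1, 1.8, 0.4]
width: 0.0163
```

Run:
```python
from h import *
from fit import q,flap
o=robot.get_obs();print(o['tool_pos'],o['ee_rot'],o['width'],o['wrist_force'])
k=lambda a:flap([*q[:3],a],.1,0,.036)
for a in np.linspace(q[3],1.98,17): print(round(a,2),((k(a)-k(q[3]))*1000).round().tolist())
```

```text
[0.50667697 0.2618015  0.14407238] [-3.13972947e+00 -7.97363467e-04 -2.36939848e-01] 0.016270533898470586 [1.1190797  1.83006556 0.43250136]
0.1 [0.0, 0.0, 0.0]
0.21 [6.0, -1.0, 11.0]
0.33 [13.0, -3.0, 21.0]
0.45 [21.0, -5.0, 30.0]
0.57 [30.0, -7.0, 39.0]
0.68 [40.0, -9.0, 46.0]
0.8 [51.0, -12.0, 51.0]
0.92 [62.0, -15.0, 56.0]
1.04 [74.0, -17.0, 59.0]
1.16 [86.0, -20.0, 61.0]
1.27 [99.0, -23.0, 61.0]
1.39 [111.0, -26.0, 59.0]
1.51 [123.0, -29.0, 57.0]
1.63 [134.0, -31.0, 52.0]
1.74 [145.0, -34.0, 47.0]
1.86 [155.0, -36.0, 40.0]
1.98 [164.0, -38.0, 32.0]
```

Emit:
step_arm(
  plan=[
    [[6,-1,11,0,0],[13,-3,21,0,0],[21,-5,30,0,0],[30,-7,39,0,0],[40,-9,46,0,0],[51,-12,51,0,0],[62,-15,56,0,0],[74,-17,59,0,0]],
  ],
)

```text
time: 4.28
tool_pos: [0.5795, 0.2437, 0.2023]
ee_rot: [3.14, 0.003, -0.237]
wrist_force: [-2.2, -1.6, -1.4]
width: 0.0164
```

Emit:
step_arm(
  plan=[
    [[12,-3,2,0,0],[25,-6,2,0,0],[37,-9,0,0,0],[49,-12,-2,0,0],[60,-14,-7,0,0],[71,-17,-12,0,0],[81,-19,-19,0,0],[89,-21,-26,0,0]],
  ],
)

```text
time: 4.95
tool_pos: [0.6716, 0.2209, 0.1772]
ee_rot: [3.14, -0.004, -0.239]
wrist_force: [0.8, -5.2, 4.4]
width: 0.016
```

Emit:
step_arm(
  plan=[
    [[0,0,0,0,0],[0,0,0,0,0],[0,0,0,0,0]],
  ],
)

```text
time: 5.2
tool_pos: [0.6718, 0.2208, 0.1767]
ee_rot: [3.14, -0.005, -0.24]
wrist_force: [2.0, -5.7, 3.8]
width: 0.016
```

Run:
```python
from h import *
a=snap('side','s2');b=snap('top','t2')
print(robot.get_obs()['tool_pos'])
r=lambda i,x,y:cv2.resize(i[y:y+75,x:x+100,::-1],(400,300),interpolation=cv2.INTER_CUBIC)
cv2.imwrite('pics/c3.png',np.hstack([r(a['frame'],255,190),r(b['frame'],250,208)]))
```

```text
[0.67163123 0.22085753 0.17682883]
```

View pics/c3.png

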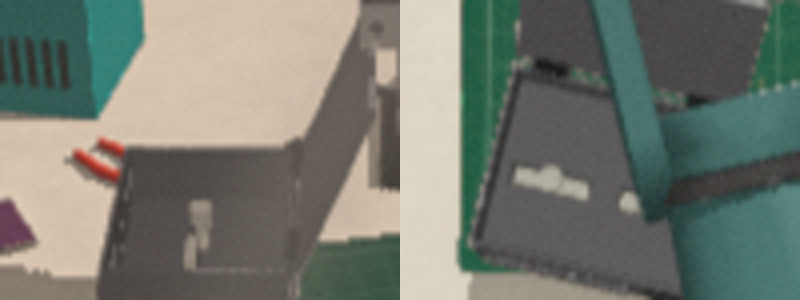

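The flap is wide open, and the plates show in the well. I'll let go, rise, back off towards the robot and look.

Emit:
step_arm(
  plan=[
    [[0,0,0,0,60],[0,0,0,0,60],[0,0,0,0,60],[0,0,0,0,60],[0,0,35,0,60],[0,0,70,0,60],[0,0,105,0,60],[0,0,110,0,60]],
  ],
)

```text
time: 5.97
tool_pos: [0.6707, 0.2242, 0.2949]
ee_rot: [-3.135, -0.011, -0.236]
wrist_force: [0.5, 0.6, 1.9]
width: 0.0566
```

Emit:
step_arm(
  plan=[
    [[-30,-30,10,0.12,40],[-60,-60,10,0.24,40],[-90,-90,10,0.36,40],[-120,-120,10,0.48,40],[-150,-150,10,0.6,40],[-170,-180,10,0.72,40],[-180,-210,10,0.84,40],[-180,-230,10,0.96,40]],
  ],
)

```text
time: 6.63
tool_pos: [0.4872, -0.0083, 0.2973]
ee_rot: [3.14, -0.001, 0.728]
wrist_force: [1.4, -0.6, 0.5]
width: 0.0375
```

Emit:
step_arm(
  plan=[
    [[0,-10,0,0.12,40],[0,-10,0,0.24,40],[0,-10,0,0.36,40],[0,-10,0,0.48,40],[0,-10,0,0.6,40],[0,-10,0,0.62,40],[0,-10,0,0.62,40]],
  ],
)

```text
time: 7.22
tool_pos: [0.4893, -0.0166, 0.2962]
ee_rot: [-3.141, -0.0, 1.341]
wrist_force: [0.7, 0.2, 0.7]
width: 0.0375
```

Run:
```python
from h import *
from fit import q,flap
a=snap('side','s3');b=snap('top','t3')
o=robot.get_obs();print(o['tool_pos'],o['ee_rot'],o['joint_positions'])
r=lambda i,x,y:cv2.resize(i[y:y+75,x:x+100,::-1],(800,600),interpolation=cv2.INTER_CUBIC)[:,:]
A=cv2.resize(a['frame'][205:280,255:355,::-1],(400,300),interpolation=cv2.INTER_CUBIC)
B=cv2.resize(b['frame'][190:290,250:350,::-1],(600,600),interpolation=cv2.INTER_CUBIC)
A2=np.zeros((600,400,3),np.uint8);A2[:300]=A
cv2.imwrite('pics/c4.png',cv2.resize(np.hstack([A2,B]),(800,480)))
def ext(x,y,z):
    c,s=np.cos(q[2]),np.sin(q[2]); return np.array([q[0]+c*x-s*y,q[1]+s*x+c*y,z])
for y in(.036,-.036):
  for h in(.074,.092,.108):print(y,h,ext(-.005,y,h).round(4),proj('top0',ext(-.005,y,h)).round(1),proj('side0',ext(-.005,y,h)).round(1))
for a in(1.7,1.85,2.):print(a,[proj(n,flap([*q[:3],a],.124,s*.075,0)).round(1).tolist() for n in('top0','side0') for s in(1,-1)])
```

```text
[ 0.48932643 -0.01665237  0.29631973] [-3.14152142e+00 -1.78360910e-04  1.34096237e+00] [-1.50011698e-01 -4.77614270e-02  1.32965478e+00  1.91408711e-04
  1.85975609e+00  7.98767892e-02]
0.036 0.074 [0.5438 0.2894 0.074 ] [287.1 253.6] [305.3 246.3]
0.036 0.092 [0.5438 0.2894 0.092 ] [286.9 252.7] [305.  240.9]
0.036 0.108 [0.5438 0.2894 0.108 ] [286.6 252. ] [304.8 235.9]
-0.036 0.074 [0.5275 0.2193 0.074 ] [314.  259.6] [303.6 261.7]
-0.036 0.092 [0.5275 0.2193 0.092 ] [314.1 258.8] [303.3 256.1]
-0.036 0.108 [0.5275 0.2193 0.108 ] [314.1 258.1] [303. 251.]
1.7 [[276.1, 206.7], [339.1, 220.8], [335.2, 185.6], [334.9, 214.1]]
1.85 [[278.0, 199.6], [340.6, 213.7], [342.2, 186.8], [342.8, 215.5]]
2.0 [[279.8, 193.2], [342.0, 207.1], [348.9, 189.0], [350.2, 217.9]]
```

View pics/c4.png

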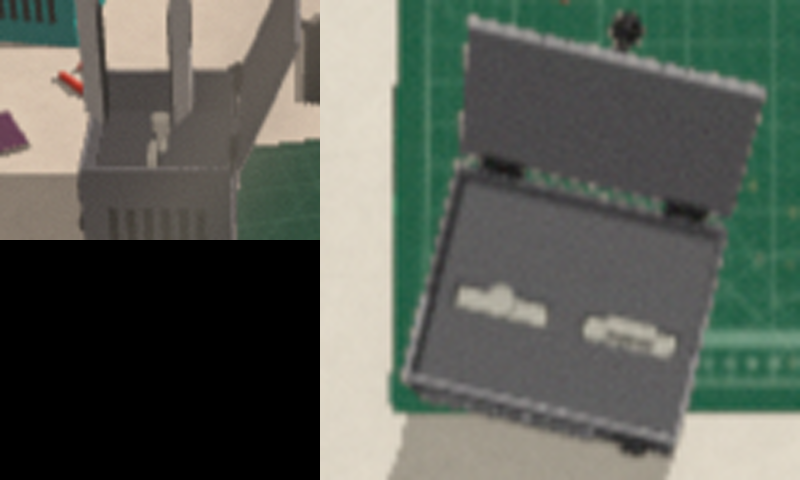

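The tab plate is the near (-y) one, at about (314.8,259) in the full picture. The knobbed carbon plate is at (287,252). The flap reads about 1.97 rad. The gripper body should clear the flap by about 5 mm, so I go above the tab.

Emit:
step_arm(
  plan=[
    [[6,40,0,0,40],[12,80,0,0,40],[19,120,0,0,40],[25,160,0,0,40],[31,200,0,0,40],[37,235,0,0,40],[37,235,0,0,40],[37,235,0,0,40]],
  ],
)

```text
time: 7.98
tool_pos: [0.5261, 0.2198, 0.2955]
ee_rot: [-3.14, 0.001, 1.345]
wrist_force: [-0.2, -0.5, 0.3]
width: 0.0372
```

Emit:
step_arm(
  plan=[
    [[0,0,-40,0,40],[0,0,-80,0,40],[0,0,-120,0,40],[0,0,-145,0,40],[0,0,-160,0,40],[0,0,-170,0,40],[0,0,-170,0,40],[0,0,-170,0,40]],
  ],
)

```text
time: 8.65
tool_pos: [0.5267, 0.2172, 0.1272]
ee_rot: [3.141, -0.0, 1.341]
wrist_force: [-0.5, 0.8, 1.0]
width: 0.0377
```

Run:
```python
from h import *
a=snap('side','s4')
o=robot.get_obs();print(o['tool_pos'],o['ee_rot'],o['wrist_force'])
A=cv2.resize(a['frame'][170:290,250:370,::-1],(600,600),interpolation=cv2.INTER_CUBIC)
cv2.imwrite('pics/c5.png',A)
```

```text
[0.52733652 0.21770005 0.12828459] [ 3.13896589e+00 -1.28451395e-03  1.34159124e+00] [-1.30346944  0.16215036  0.50689767]
```

View pics/c5.png

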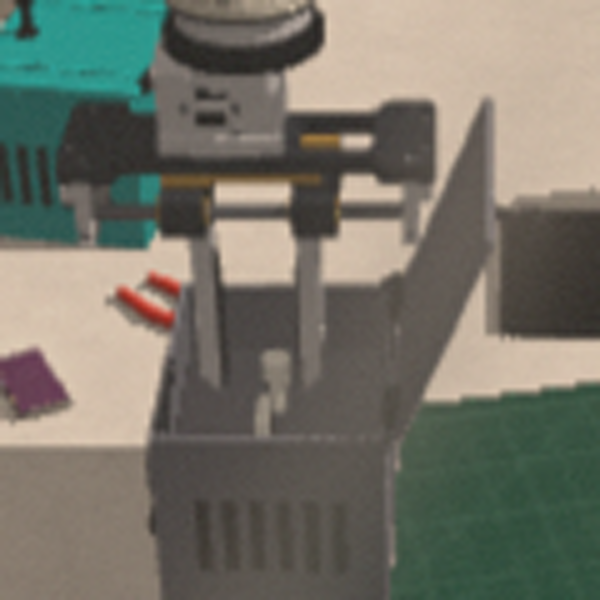

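The fingers straddle the tab at (262,410), and the gripper body clears the flap on the right. I'll go down gently.

Emit:
step_arm(
  plan=[
    [[0,0,-15,0,40],[0,0,-30,0,40],[0,0,-40,0,40],[0,0,-45,0,40],[0,0,-45,0,40]],
  ],
)

```text
time: 9.12
tool_pos: [0.5261, 0.2179, 0.0812]
ee_rot: [-3.141, 0.0, 1.343]
wrist_force: [0.2, 0.2, -1.2]
width: 0.0374
```

Emit:
step_arm(
  plan=[
    [[0,0,0,0,0],[0,0,0,0,0],[0,0,0,0,0],[0,0,0,0,0],[0,0,0,0,0],[0,0,0,0,0]],
  ],
)

```text
time: 9.62
tool_pos: [0.5266, 0.2182, 0.0822]
ee_rot: [3.141, -0.001, 1.343]
wrist_force: [0.1, 0.7, 1.8]
width: 0.0076
```

The width reads 7.6 mm, so the tab is gripped. I'll draw it straight up.

Emit:
step_arm(
  plan=[
    [[0,0,10,0,0],[0,0,25,0,0],[0,0,40,0,0],[0,0,60,0,0],[0,0,80,0,0],[0,0,100,0,0],[0,0,120,0,0],[0,0,140,0,0]],
  ],
)

```text
time: 10.28
tool_pos: [0.5261, 0.218, 0.2231]
ee_rot: [3.141, -0.0, 1.343]
wrist_force: [0.2, 0.4, -0.5]
width: 0.008
```

Emit:
step_arm(
  plan=[
    [[0,0,15,0,0],[0,0,15,0,0],[0,0,15,0,0],[0,0,15,0,0]],
  ],
)

```text
time: 10.62
tool_pos: [0.5258, 0.2179, 0.2354]
ee_rot: [-3.14, 0.001, 1.343]
wrist_force: [-0.2, 0.2, -0.5]
width: 0.0079
```

Run:
```python
from h import *
a=snap('side','s5')
o=robot.get_obs();print(o['tool_pos'],o['ee_rot'],o['wrist_force'],o['width'])
A=cv2.resize(a['frame'][170:290,250:370,::-1],(600,600),interpolation=cv2.INTER_CUBIC)
cv2.imwrite('pics/c6.png',A)
```

```text
[0.52560551 0.21785616 0.23481819] [-3.13905998e+00  1.54157748e-03  1.34278965e+00] [-0.24708409  0.25122016 -1.23486357] 0.007748660875133913
```

View pics/c6.png

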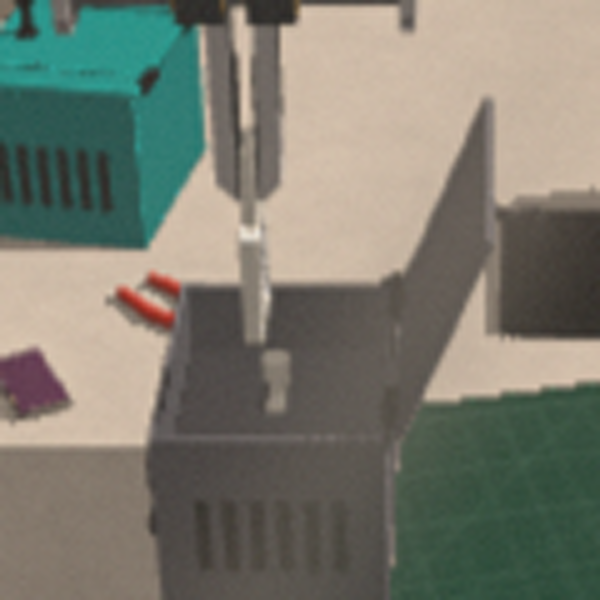

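The tab plate hangs upright at (255,285), the knobbed plate is still in its slot, and the flap is open. I'll carry the plate across to the panel.

Emit:
step_arm(
  plan=[
    [[-5,-20,0,0.01,0],[-10,-45,0,0.02,0],[-15,-70,0,0.03,0],[-20,-95,0,0.04,0],[-20,-120,0,0.05,0],[-20,-145,0,0.06,0],[-20,-170,0,0.07,0],[-20,-195,0,0.076,0]],
  ],
)

```text
time: 11.33
tool_pos: [0.5053, 0.022, 0.2348]
ee_rot: [-3.139, 0.0, 1.419]
wrist_force: [-0.4, 0.7, 0.0]
width: 0.008
```

Emit:
step_arm(
  plan=[
    [[0,-25,-10,0,0],[0,-50,-20,0,0],[0,-75,-35,0,0],[0,-95,-50,0,0],[0,-110,-62,0,0],[0,-119,-70,0,0],[0,-124,-73,0,0],[0,-124,-73,0,0]],
  ],
)

```text
time: 12.0
tool_pos: [0.5054, -0.1012, 0.1619]
ee_rot: [-3.138, -0.001, 1.418]
wrist_force: [0.1, 0.0, -1.2]
width: 0.0077
```

Emit:
step_arm(
  plan=[
    [[10,0,0,0,0],[20,0,0,0,0],[29,0,0,0,0],[29,0,0,0,0],[29,0,0,0,0],[29,0,0,0,0]],
  ],
)

```text
time: 12.5
tool_pos: [0.5356, -0.1005, 0.1636]
ee_rot: [-3.142, 0.0, 1.42]
wrist_force: [0.0, -0.2, -0.2]
width: 0.0076
```

Run:
```python
from h import *
a=snap('side','s6');b=snap('top','t6')
o=robot.get_obs();print(o['tool_pos'],o['ee_rot'],o['wrist_force'],o['width'])
A=cv2.resize(a['frame'][280:400,310:430,::-1],(400,400),interpolation=cv2.INTER_CUBIC)
B=cv2.resize(b['frame'][180:300,390:510,::-1],(400,400),interpolation=cv2.INTER_CUBIC)
cv2.imwrite('pics/c7.png',np.hstack([A,B]))
```

```text
[ 0.53522113 -0.10070662  0.16363728] [-3.14158476e+00  3.94935618e-05  1.41913050e+00] [ 0.35486212 -0.72908342 -1.15417681] 0.007378068287208667
```

View pics/c7.png

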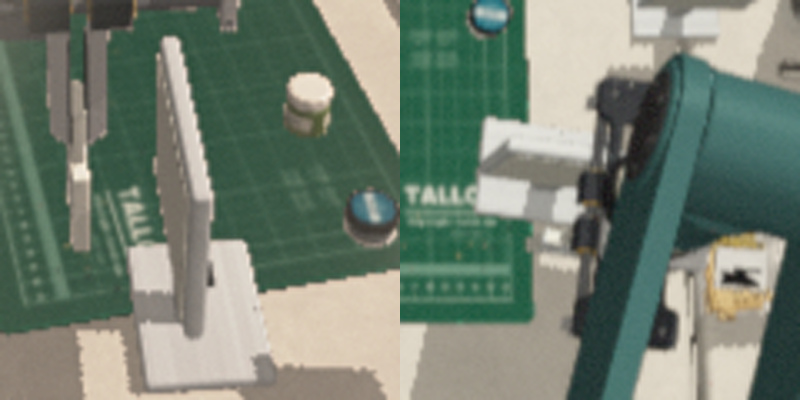

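The plate is upright before the lit face, at about (80,205) in the left crop with the panel edge at (190,200). I'll check this against projection and then hand in.

Run:
```python
from h import *
from fit import w,pan
o=robot.get_obs();p=o['tool_pos'];y=o['ee_rot'][2]-np.pi/2
c,s=np.cos(y),np.sin(y)
for x in(-.005,.005):
  for z in(0,.06):
    P=[p[0]+c*x+s*.025,p[1]+s*x-c*.025,p[2]-.072+z]; print(x,z,((proj('s6',P)-[310,280])*400/120).round())
d=p[:2]-w[:2]; print('in panel frame',np.cos(w[2])*d[0]+np.sin(w[2])*d[1],-np.sin(w[2])*d[0]+np.cos(w[2])*d[1],p[2]-.042-.12,y-w[2])
print(((proj('s6',pan(w,0,-.067,.177))-[310,280])*10/3).round(),((proj('s6',pan(w,0,-.067,.063))-[310,280])*10/3).round())
```

```text
-0.005 0 [ 72. 253.]
-0.005 0.06 [ 71. 179.]
0.005 0 [ 89. 252.]
0.005 0.06 [ 89. 178.]
in panel frame -0.05518139240813641 0.00012727329391808324 0.0016372828608725576 8.614845439544605e-05
[189. 196.] [182. 338.]
```

```bash
python3 -c "
from h import *
print(robot.close_job())
o=robot.get_obs();print(o['time'],o['tool_pos'],o['width'])"
```

```text
the job is handed in; nothing more can be done
None
the job is handed in; nothing more can be done
```

The job is handed in at about 12.6 s. The filter plate is still gripped, upright in front of the larger panel's lit face. No verdict was reported.

- **Flap:** I swung the grey extractor's flap open by its knob. It read about 1.97 rad in the picture after release, and it still stood open in the last picture of it, taken after the plate was lifted.
- **Plates:** I drew the tabbed plate straight up out of the near (-y) slot. The plate with the round knob was still in its slot in that same picture.
- **Final position:** By my fit, the plate's middle is 55 mm off the panel face, with sideways and height errors under 2 mm and yaw under 0.01 rad. The fingers were 7.4 mm apart on the 8 mm tab, and the wrist force was about 1 N.
- **Checks:** The projected plate edges matched the last side picture to a few pixels in an enlarged crop. Nothing disagreed.
- **Not checked:** I did not measure the bystanders. No contact with them showed in the pictures.

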